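# Hang the ear defenders on the bar under the strip lamp

### The job

Hang the ear defenders up by their headband on the horizontal bar of the lamp stand, one cup on either side of the bar and the band between the post and the end cap. Keep hold of them until the bar has taken their weight, do not press hard on it, keep the robot from knocking the stand or its lamp, and leave the other things on the bench where they are.

Things in the scene. Friction and masses are not known exactly. Their poses are not given: they have to be found in the camera images.
- muffs: Ear defenders, rigid, 0.19 to 0.3 kg, standing on their cups, headband up. Origin midway between the cups at their undersides; z up; x from cup to cup (both ways alike); y across the band. Grey cups at x = +-72 mm, each 34 (x) by 66 (y) by 88 mm high, with black cushions 14 mm thick inside: 82 mm free between them, 178 mm overall. Nothing on them bends or turns.
- band_centre (a point): On the ear defenders, 95 mm above their origin: centre of the headband's arch. The band is a stiff black strip 20 mm wide (along their y) and 6 mm thick, a half circle of centre-line radius 72 mm in their x-z plane, then straight down into the cups. Underside of its crown: 164 mm above the ear defenders' origin. It can be pinched across its 20 mm width.
- stand: Lamp stand, fixed. Origin on the bench at the axis of its square 24 mm post, 448 mm high; z up. Steel foot plate 8 mm thick, x = -60 to +60, y = -120 to +50 mm. On the post is clamped a black carriage (42 mm square) with the bar and, above it, a strip lamp. The carriage's height differs each time and is not reported; it does not give under the hand.
- under_bar (a point): On the foot plate straight below the middle of the bar (stand x = 0, y = -105, z = 8 mm). The bar: round steel, 16 mm diameter, level, from the post along the stand's -y, bare from y = -21 to -185 mm, then a 26 mm round end cap to y = -193 mm; beyond is free air. The top of the bar is somewhere from 213 to 243 mm above the bench: feel or look for it.
- under_lamp (a point): Straight below the middle of the strip lamp (stand x = 0, y = -90, z = 8 mm). The lamp is a flat plate, stand x = -60 to +60, y = -195 to +15 mm, 24 mm thick, its underside always 130 mm above the top of the bar. It bars the way straight down: come in with the tool tilted about 40 degrees, leaning back to the stand's -x (robot) side.
- foam: Dark foam block 100 x 80 x 50 mm, to be left alone. Origin at the centre of its underside.
- tape: Paper tape roll lying flat, 96 mm diameter, 24 mm high, to be left alone. Origin at the centre of its underside.
- mask: Yellow rigid dust mask lying dome up, 100 mm diameter, 48 mm high, to be left alone. Origin at the centre of its underside.
- goggles: Safety spectacles standing with the clear front (150 mm along y, 57 mm high) and side arms reaching 78 mm in -x, to be left alone. Origin below the middle of the front.
- can: Upright can 58 mm diameter, 160 mm high, to be left alone. Origin at the centre of its underside.
- filter: Grey round filter cartridge 68 mm diameter, 50 mm high, to be left alone. Origin at the centre of its underside.
- straightedge: Steel straightedge 300 x 28 x 5 mm lying along its x, to be left alone. Origin at the centre of its underside.

How it is judged:
By the outcome, as a careful person would: the job done as asked, in the order asked, and still so for the second after the job is handed in, with the robot touching nothing.
It also fails if it takes over 45 s, if anything falls off the work surface, if the arm or the gripper's body presses on something with over 40 N, if the wrist force passes 120 N, or if a joint passes its speed limit or range.

### The arm

A 6-joint arm with a two-finger parallel gripper is mounted at the origin on the work surface. World frame = base frame: x ahead of the robot, y to its left, z up, the work surface at z = 0. Lengths are in m, angles in degrees, forces in N, time in s.
With the tool pointing down it reaches from about 0.3 to 0.825 m from the base axis. Payload 5.4 kg.
Tool frame: the origin (TCP) lies at the very end of the fingers, on their centre line; the grasp point (between the pads) lies arm.hold_point_z behind it (arm.hold_point_z is the distance from the TCP to the grasp point, in m); z points along the fingers, y is the line along which they close (so a half turn about z gives the same grasp; the last joint's range is limited). The gripper opens to 92 mm and grips with 3 to 60 N. Pads are 20 mm wide; open, the fingers measure 128 mm over their backs; the gripper's body (75 mm by 189 mm) begins 69 mm behind the grasp point.
Start: joints at [64.91, 9.076, 91.501, -0, 79.423, -12.038], TCP at [0.13, 0.56, 0.215] pointing down, gripper open.
Joint ranges: [-166.64, 166.64], [-54.1, 131.32], [10.49, 154.53], [-73.88, 253.88], [9.74, 151.15], [-171.62, 171.62]. Speed limits (degrees/s): [147.25, 147.25, 180, 180, 180, 180].

### API

Orientations are given as [roll, pitch, yaw] about the fixed x, y, z axes, in that order (R = Rz(yaw) Ry(pitch) Rx(roll)).
In Python, from workcell import arm gives the robot as it stands. The module is installed in compiled form; this text tells all that it offers. Calls block until the motion is done:
- arm.move_to(position, orientation): joint-space move of the TCP to a pose.
- arm.movel(position, v=0.15, ori=None, guard=None): straight line of the TCP; ori=None keeps the orientation; v is the mean speed in m/s. With guard (N) it stops when the force on the tool has changed by that much, and returns True; else False.
- arm.move_j(angles): joint-space move.
- arm.command_gripper(opening, grasp_force=None): opening from 0.0 (shut) to 1.0 (fully open); grasp_force is the grip in N (None keeps the last); returns when the fingers have stopped.
- arm.pause(seconds).
- arm.solve_ik(position, orientation): joint angles nearest the present ones, or None.
- arm.get_image(name): name is "scene" or "top" or "wrist"; returns a dict with "pixels" (420x560x3 uint8, red, green, blue), "fovy" (degrees; the focal length in pixels is half the picture's height over the tangent of half this angle, whatever the lens; pixels are square), "cx", "cy" (the principal point, pixels), "rvec" (rotation vector, rad) and "tvec" (3), from world to camera coordinates, as OpenCV has them. Camera axes: x right, y down, z forward; pixel columns grow to the right and rows downward; lengths in m; the calibration is good to about 2 mm. The wrist camera is an equidistant fisheye: a pixel r from the principal point sees the ray r / f radians off the axis. A picture is of the moment at which its call begins. There is no depth.
A pose or a line that the arm cannot do raises arm.IKError and nothing moves.
- arm.close_job(): hands the job in; it is judged then, once.
Readings, each from a call of its own:
- arm.current_clock(): time.
- arm.current_joints(): joint angles.
- arm.current_dq(): joint speeds.
- arm.current_joint_efforts(): joint torques, N m.
- arm.current_tool_pos(): TCP position.
- arm.current_orientation(): TCP orientation.
- arm.current_force(): force on the tool from outside, world axes, zero at the start.
- arm.current_torque(): the same for the moment, N m.
- arm.current_grip_width(): opening from 0.0 (shut) to 1.0 (fully open).
- arm.current_gripper_force(): force on a finger pad.
Only numpy, scipy, OpenCV 4.12 (cv2) and the standard library are available. Lean on these libraries where they do the work, as an engineer would, in place of code of your own. Each camera call takes 0.05 s, during which the arm holds its last target. There are 200 camera calls.

## Working session

There is one attempt and no reset: what is moved stays moved. The work goes in short steps, each a Python script; the robot and the scene stay as the last script left them, time stands still between calls to the robot, and variables do not carry over. Pictures are saved under pics/ and viewed, at most 10 in all, crops included, and the job is handed in when it is done.

```bash
mkdir -p pics; cat > h.py <<'E'
import numpy as np, cv2
from workcell import arm
def K(im):
    f=210/np.tan(np.radians(im['fovy'])/2); return f
def ray(im,u,v,fish=False):
    f=K(im); R=cv2.Rodrigues(np.array(im['rvec'],float))[0]; t=np.array(im['tvec'],float).ravel()
    x,y=u-im['cx'],v-im['cy']
    if fish:
        r=np.hypot(x,y)+1e-9; a=r/f; d=np.array([x/r*np.sin(a),y/r*np.sin(a),np.cos(a)])
    else: d=np.array([x/f,y/f,1.])
    d=R.T@d; return -R.T@t, d/np.linalg.norm(d)
def plane(im,u,v,z,fish=False):
    c,d=ray(im,u,v,fish); return c+d*(z-c[2])/d[2]
def proj(im,p):
    R=cv2.Rodrigues(np.array(im['rvec'],float))[0]; q=R@np.array(p,float)+np.array(im['tvec'],float).ravel()
    f=K(im); return np.array([im['cx']+f*q[0]/q[2], im['cy']+f*q[1]/q[2]])
def tri(*rays):
    A=sum(np.eye(3)-np.outer(d,d) for c,d in rays); b=sum((np.eye(3)-np.outer(d,d))@c for c,d in rays)
    return np.linalg.solve(A,b)
def save(im,n): cv2.imwrite(f'pics/{n}.png',cv2.cvtColor(im['pixels'],cv2.COLOR_RGB2BGR))
E
python3 - <<'E'
from h import *
import pickle
o={}
for n in('scene','top'):
    im=arm.get_image(n); save(im,n+'0'); o[n]=im
    print(n,im['fovy'],im['cx'],im['cy'],ray(im,280,210))
pickle.dump(o,open('o.pkl','wb')); print(arm.hold_point_z,arm.current_orientation(),arm.current_grip_width())
E
```

```text
scene 53.81724211851216 276.50693409416306 205.82712647754184 (array([ 1.46629679, -0.27933448,  0.71927701]), array([-0.80986319,  0.14455832, -0.56852837]))
top 53.40989415388469 283.77038920379783 204.08461813651854 (array([ 0.44434014, -0.12908872,  1.0785388 ]), array([ 0.12866739,  0.00895447, -0.99164738]))
0.0187 [-1.79906788e+02 -1.95572986e-02  1.66947453e+02] 1.000151800109318
```

View pics/scene0.png

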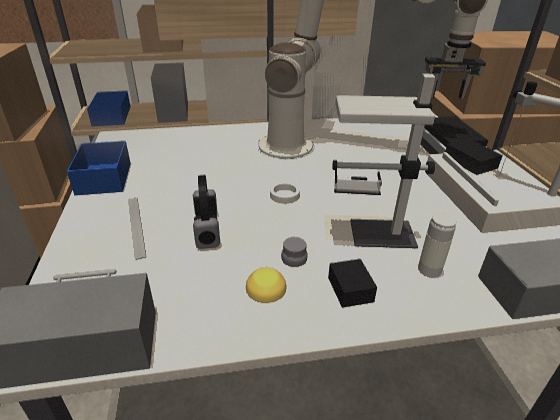

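View pics/top0.png

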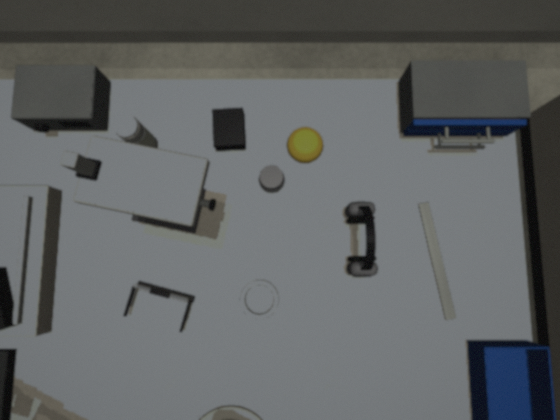

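The scene view shows the muffs at (205,220) and the stand post at (405,200), with the bar's end cap at (336,165). The top view shows the cups at (361,209) and (361,268), the end cap at (208,204), and the lamp plate over the bar. I'll zoom in on both.

```bash
python3 - <<'E'
import cv2,numpy as np
s=cv2.imread('pics/scene0.png');t=cv2.imread('pics/top0.png')
t=cv2.convertScaleAbs(t,alpha=1.6,beta=20)
a=cv2.resize(s[65:265,320:450],None,fx=3,fy=3,interpolation=cv2.INTER_CUBIC) #390x600
b=cv2.resize(t[120:240,60:230],(408,288),interpolation=cv2.INTER_CUBIC) #2.4x
c=cv2.resize(t[190:290,330:400],(210,300),interpolation=cv2.INTER_CUBIC)
d=cv2.resize(s[165:255,180:230],(150,270),interpolation=cv2.INTER_CUBIC)
o=np.zeros((600,800,3),np.uint8);o[:,:390]=a;o[:288,392:800]=b;o[295:595,392:602]=c;o[295:565,620:770]=d
cv2.imwrite('pics/crop1.png',o)
E
```

```text
(no output)
```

View pics/crop1.png

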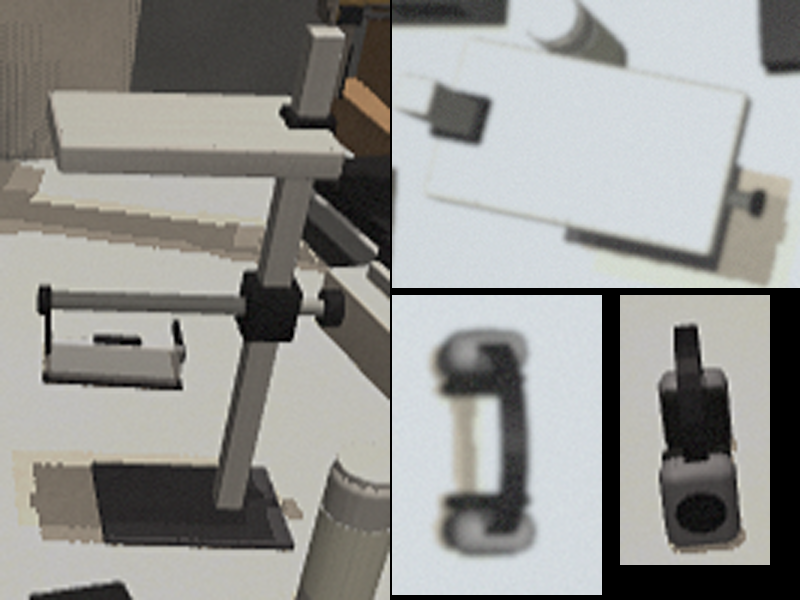

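```bash
python3 - <<'E'
from h import *
import pickle
np.set_printoptions(precision=4,suppress=True)
o=pickle.load(open('o.pkl','rb'));s,t=o['scene'],o['top']
for n,a,b in [('A-x-y',(336.7,96),(192.5,224.2)),('B+x-y',(340.7,115.3),(207.9,160.4)),('C+x+y',(433.3,116.7),(91.7,136.7)),('cap',(334.7,165),(212.1,204.6))]:
    r=[ray(s,*a),ray(t,*b)];p=tri(*r);print(n,p,proj(s,p)-a,proj(t,p)-b)
print('Dtop@.38',plane(t,75,201,.38))
for n,a in [('+x-y',(355,247)),('+x+y',(417.3,247.3)),('-x-y',(350.7,219.3)),('-x+y',(409.3,221))]: print('foot',n,plane(s,*a,.008))
for n,a,z in [('cup+x',(362.7,208.3),.088),('cup-x',(362,270),.088),('crown',(371,231.7),.17)]: print(n,plane(t,*a,z))
# scene: near cup front face bottom, band top
print('scene band top',plane(s,180+64/3,165+35/3,.17), 'near cup bottom',plane(s,180+(705-620)/3,165+(548-295)/3,0))
E
```

```text
A-x-y [0.5119 0.0268 0.3746] [-0.5991  0.1166] [-0.8608 -0.2112]
B+x-y [0.6238 0.0042 0.3703] [-0.6024  0.114 ] [-0.7584 -0.2119]
C+x+y [0.6652 0.206  0.3724] [ 0.3754 -0.1461] [0.4805 0.1992]
cap [0.5681 0.0211 0.2139] [-0.122   0.0173] [-0.1468 -0.035 ]
Dtop@.38 [0.5506 0.2242 0.38  ]
foot +x-y [0.6554 0.071  0.008 ]
foot +x+y [0.6822 0.236  0.008 ]
foot -x-y [0.5318 0.0985 0.008 ]
foot -x+y [0.5659 0.2654 0.008 ]
cup+x [ 0.5768 -0.3181  0.088 ]
cup-x [ 0.4309 -0.3124  0.088 ]
crown [ 0.5144 -0.3191  0.17  ]
scene band top [ 0.5    -0.3189  0.17  ] near cup bottom [ 0.5954 -0.3175  0.    ]
```

```bash
cat >> h.py <<'E'
from scipy.spatial.transform import Rotation as Ro
S0=np.array([.607,.207,0]); SY=-11.3
MC=np.array([.505,-.317,0]); MY=-2.2
HALF=0
def Rm(yaw): return Ro.from_euler('z',yaw,degrees=True)
def ori(yaw):
    R=Ro.from_euler('xyz',[180,-40,yaw],degrees=True)*Ro.from_euler('z',HALF,degrees=True)
    return list(R.as_euler('xyz',degrees=True))
a=np.radians(40)
HP=np.array([-.072*np.sin(a),0,.095+.072*np.cos(a)])  # hold point on the arch, muffs frame
def tcp(origin,yaw,back=0):  # TCP for muffs origin
    return list(np.array(origin)+Rm(yaw).apply(HP+(arm.hold_point_z-back)*np.array([np.sin(a),0,-np.cos(a)])))
def onbar(y,z,x=0): return S0+Rm(SY).apply([x,y,0])+[0,0,z]
E
python3 - <<'E'
import h; from h import *
np.set_printoptions(precision=1,suppress=True)
for H in (0,180):
    h.HALF=H
    for n,o,y,b in [('pre',MC,MY,.1),('grasp',MC,MY,0),('lift',MC+[0,0,.13],MY,0),('entry',onbar(-.28,.08),SY,0),('over',onbar(-.105,.08),SY,0),('retreat',onbar(-.105,.056),SY,.1)]:
        q=arm.solve_ik(tcp(o,y,b),ori(y)); print(H,n,np.array(tcp(o,y,b))*1000,q if q is None else np.array(q))
E
```

```text
0 pre [ 406.5 -313.2  212.4] [-76.  -20.8 128.1  42.3  66.5   0.9]
0 grasp [ 470.8 -315.7  135.8] [-66.6  -5.9 125.7  47.7  51.6  -2.3]
0 lift [ 470.8 -315.7  265.8] [-66.6 -16.6 118.7  40.   64.4  12.1]
0 entry [518.5 -60.9 215.8] [-26.  -31.6 134.7  15.   38.8  66.8]
0 over [552.8 110.7 215.8] [  5.1 -17.9 125.5 -18.4  35.  117.9]
0 retreat [489.8 123.3 268.4] [  8.5 -31.5 128.6 -17.6  45.9 117.8]
180 pre [ 406.5 -313.2  212.4] None
180 grasp [ 470.8 -315.7  135.8] None
180 lift [ 470.8 -315.7  265.8] [ -66.6  -16.6  118.7   40.    64.4 -167.9]
180 entry [518.5 -60.9 215.8] [ -26.   -31.6  134.7   15.    38.8 -113.2]
180 over [552.8 110.7 215.8] [  5.1 -17.9 125.5 -18.4  35.  -62.1]
180 retreat [489.8 123.3 268.4] [  8.5 -31.5 128.6 -17.6  45.9 -62.2]
```

```bash
python3 - <<'E'
from h import *
o=arm.current_orientation()
arm.movel([.135,.315,.36],v=.3)
q=list(arm.current_joints()); q[0]=-70; q[5]=0; arm.move_j(q)
arm.move_to(tcp(MC,MY,.1),ori(MY))
im=arm.get_image('wrist'); save(im,'w1'); t=arm.get_image('top'); save(t,'t1')
import pickle; pickle.dump([im,t],open('w1.pkl','wb'))
print(arm.current_clock(),arm.current_tool_pos(),arm.current_force())
E
```

```text
4.3583 [ 0.40692602 -0.31382697  0.21410933] [-0.8362018  -0.24434888  0.11096435]
```

View pics/w1.png

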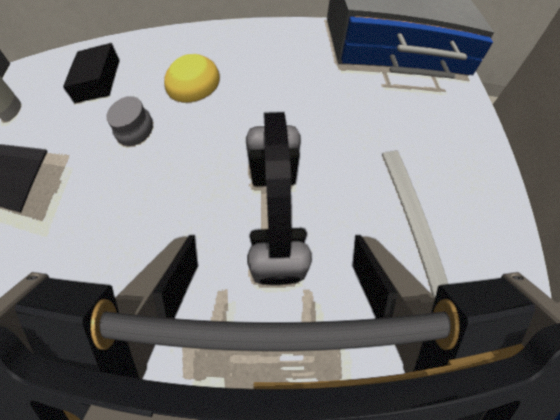

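The wrist view shows the band running (275,115) to (280,250), centred between the fingers at (195) and (355). A quick ray check, then I'll grasp.

```bash
python3 - <<'E'
from h import *
import pickle; im,t=pickle.load(open('w1.pkl','rb'))
for n,u,v,z in [('near cup',280,258,.08),('far cup',273,138,.08),('band ~40deg',279,215,.15),('crown',277.5,160,.167)]: print(n,plane(im,u,v,z,True))
E
```

```text
near cup [ 0.43577655 -0.32054259  0.08      ]
far cup [ 0.57877955 -0.3187051   0.08      ]
band ~40deg [ 0.45459183 -0.31931667  0.15      ]
crown [ 0.49618886 -0.31966421  0.167     ]
```

```bash
sed -i 's/^MC=.*/MC=np.array([.506,-.319,0]); MY=-1.0/' h.py; python3 - <<'E'
from h import *
arm.movel(tcp(MC,MY,.1),v=.2,ori=ori(MY))
print(arm.movel(tcp(MC,MY,0),v=.12,guard=8), arm.current_tool_pos())
f0=np.array(arm.current_force())
arm.command_gripper(0.0,60)
print('w',arm.current_grip_width()*92,arm.current_gripper_force(),arm.current_force())
arm.movel(tcp(MC+[0,0,.05],MY,0),v=.08)
arm.pause(.3);print('wt',np.array(arm.current_force())-f0,arm.current_grip_width()*92,arm.current_torque())
im=arm.get_image('wrist'); save(im,'w2'); s=arm.get_image('scene'); 
o=np.zeros((420,800,3),np.uint8); o[:,:560]=im['pixels']; o[:360,560:]=cv2.resize(s['pixels'][130:250,160:240],(240,360)); cv2.imwrite('pics/w2.png',o[:,:,::-1])
print(arm.current_clock())
E
```

```text
False [ 0.4717429  -0.31876412  0.13640017]
w 18.75938110403879 59.89812557854748 [ 1.97966918e-01 -9.47049830e-04  9.86533302e-01]
wt [ 1.37983525  0.34260686 -2.42257959] 18.92986475787759 [-0.02241327  0.74550918 -0.02094623]
7.8667
```

View pics/w2.png

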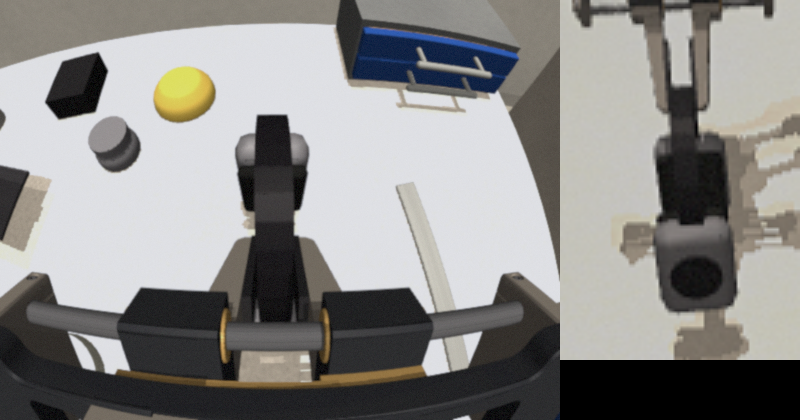

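```bash
python3 - <<'E'
from h import *
im=arm.get_image('wrist')
print('far cup',plane(im,272,143,.133,True))
arm.movel(tcp(MC+[0,0,.12],MY),v=.2)
arm.movel(tcp(onbar(-.285,.12),SY),v=.2,ori=ori(SY))
arm.movel(tcp(onbar(-.285,.085),SY),v=.1)
arm.pause(.3)
s=arm.get_image('scene');t=arm.get_image('top');w=arm.get_image('wrist')
import pickle; pickle.dump([s,t,w],open('e.pkl','wb'))
o=np.zeros((600,800,3),np.uint8)
o[:600,:400]=cv2.resize(s['pixels'][70:270,270:403],(400,600),interpolation=cv2.INTER_CUBIC)
o[:300,400:]=w['pixels'][0:400,0:533][::1,::1].copy() if 0 else cv2.resize(w['pixels'],(400,300),interpolation=cv2.INTER_AREA)
o[300:,400:]=cv2.resize(np.clip(t['pixels'][100:250,130:330]*1.5,0,255).astype(np.uint8),(400,300))
cv2.imwrite('pics/e.png',o[:,:,::-1])
print(arm.current_clock(),arm.current_tool_pos(),tcp(onbar(-.285,.085),SY),arm.current_force())
E
```

```text
far cup [ 0.58214254 -0.31859292  0.133     ]
10.8 [ 0.51767371 -0.06578989  0.22114527] [np.float64(0.517558922328455), np.float64(-0.06576194921437728), np.float64(0.22083016881824152)] [ 0.33959754  0.03049266 -2.08881713]
```

View pics/e.png

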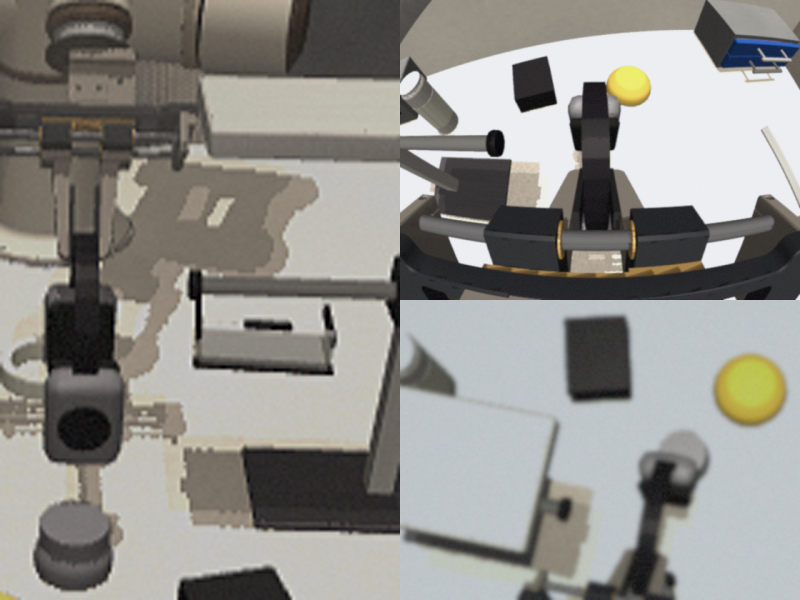

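The view shows the muffs upright beside the bar. The end cap is at wrist-view (133,200). I'll refine the cap position and check how close the wrist camera comes to the lamp.

```bash
python3 - <<'E'
from h import *
import pickle
np.set_printoptions(precision=4,suppress=True)
s,t,w=pickle.load(open('e.pkl','rb'))
c=ray(w,280,210,True)[0]
print('cam in stand',Rm(-SY).apply(c-S0))
px=w['pixels'][170:230,60:160].astype(int)
m=(px.max(2)<45).astype(np.uint8); n,l,st,ce=cv2.connectedComponentsWithStats(m)
for i in range(1,n):
    if st[i,4]>40: print(st[i]+[60,170,0,0,0],ce[i]+[60,170])
p=tri(ray(w,137,201,True),ray(s,334.7,165),ray(t,212,204.6)); print('cap',p,'stand',Rm(-SY).apply(p-S0))
p=tri(ray(w,137,201,True),ray(s,334.7,165)); print('cap w,s',p)
# bar line on plane z=.212: pixel on bar near left of image
for u,v in [(137,201),(70,201),(10,201)]: 
    q=plane(w,u,v,.212,True); print(u,q,Rm(-SY).apply(q-S0))
E
```

```text
cam in stand [-0.0819 -0.2854  0.4036]
[121 183  24  36 733] [132.794  200.4693]
cap [0.5695 0.0199 0.2147] stand [-0.0001 -0.1908  0.2147]
cap w,s [0.5709 0.0192 0.2151]
137 [0.5722 0.019  0.212 ] [ 0.0027 -0.1912  0.212 ]
70 [0.5837 0.076  0.212 ] [ 0.0028 -0.133   0.212 ]
10 [0.5974 0.1438 0.212 ] [ 0.0029 -0.0638  0.212 ]
```

```bash
python3 - <<'E'
from h import *
import pickle
s,t,w=pickle.load(open('e.pkl','rb'))
c=ray(w,280,210,True)[0]; print(proj(s,c),proj(t,c))
o=np.zeros((600,800,3),np.uint8)
o[:,:400]=cv2.resize(s['pixels'][0:180,230:350],(400,600),interpolation=cv2.INTER_CUBIC)
o[:,400:]=cv2.resize(np.clip(t['pixels'][160:400,160:320]*1.7+15,0,255).astype(np.uint8),(400,600),interpolation=cv2.INTER_CUBIC)
cv2.imwrite('pics/e2.png',o[:,:,::-1])
E
```

```text
[299.71736968  80.63163632] [238.83849295 247.70052828]
```

View pics/e2.png

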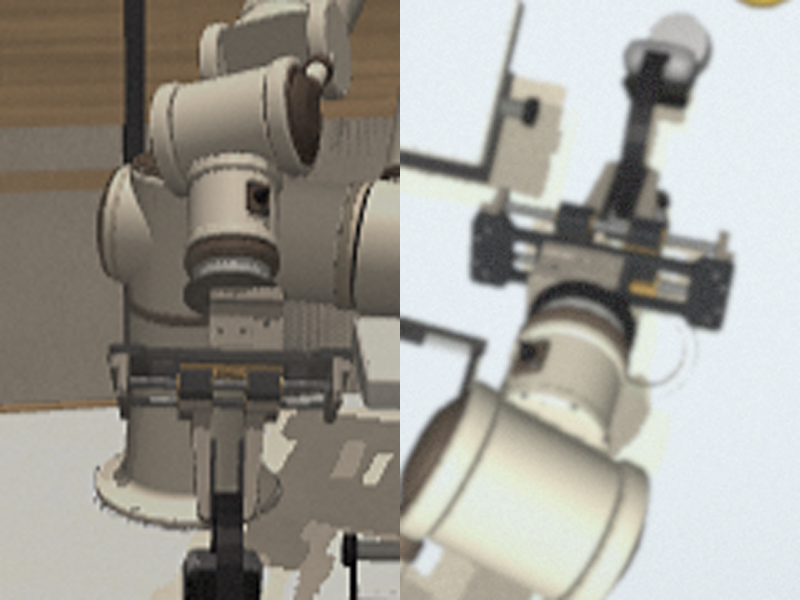

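No camera housing sticks out: nothing shows at the projected lens spots. The tool clears the lamp, so I'll slide on along the bar and lower under guard.

```bash
python3 - <<'E'
from h import *
arm.movel(tcp(onbar(-.285,.080),SY),v=.05)
print('hit' ,arm.movel(tcp(onbar(-.105,.080),SY),v=.12,guard=6))
arm.pause(.3); f0=np.array(arm.current_force()); print(arm.current_tool_pos(),f0,arm.current_clock())
hit=arm.movel(tcp(onbar(-.105,.045),SY),v=.02,guard=2.0)
arm.pause(.2)
p=np.array(arm.current_tool_pos()); print('contact',hit,p,'crown underside',p[2]-tcp([0,0,0],0)[2]+.164,np.array(arm.current_force())-f0,arm.current_clock())
s=arm.get_image('scene');w=arm.get_image('wrist')
o=np.zeros((600,800,3),np.uint8)
o[:,:400]=cv2.resize(s['pixels'][80:260,320:440],(400,600),interpolation=cv2.INTER_CUBIC)
o[:300,400:]=cv2.resize(w['pixels'],(400,300),interpolation=cv2.INTER_AREA)
cv2.imwrite('pics/c.png',o[:,:,::-1])
E
```

```text
hit False
[0.55284544 0.11051842 0.21590236] [-0.8924968  -0.14670223 -1.88414078] 13.0
contact True [0.55267254 0.11070325 0.1952488 ] crown underside 0.22341863147882693 [ 1.76323454 -0.40519265  4.37156933] 14.2417
```

View pics/c.png

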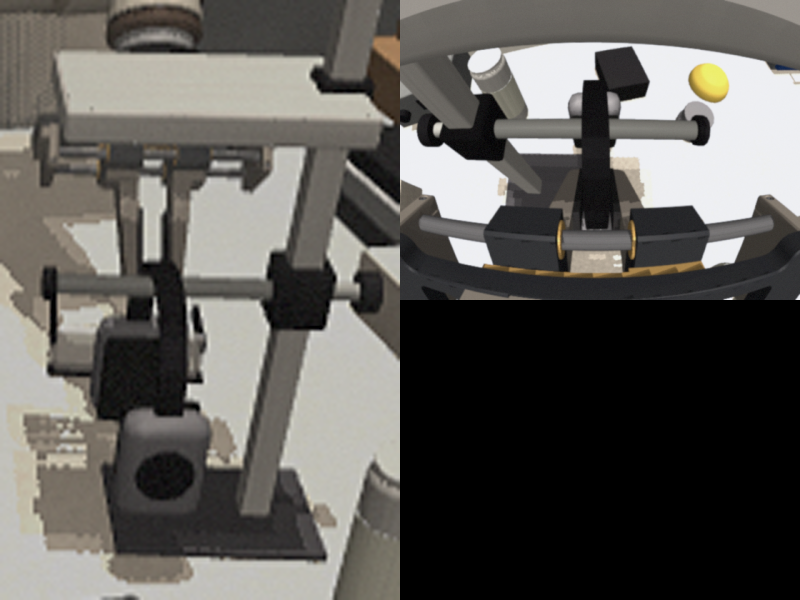

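The muffs are resting on the bar: contact came at 0.223 m, which matches the 0.2227 m estimate, and the band lies between the post and the cap. Releasing and backing off.

```bash
python3 - <<'E'
from h import *
arm.command_gripper(0.65); arm.pause(.8); print(arm.current_force())
p=np.array(arm.current_tool_pos()); z=Rm(SY).apply([np.sin(a),0,-np.cos(a)])
print(arm.movel(list(p-.13*z),v=.08,guard=5))
p=np.array(arm.current_tool_pos()); arm.movel(list(p+Rm(SY).apply([-.03,0,.03])),v=.1); arm.pause(1.5)
s=arm.get_image('scene');w=arm.get_image('wrist')
o=np.zeros((600,800,3),np.uint8)
o[:,:400]=cv2.resize(s['pixels'][80:260,320:440],(400,600),interpolation=cv2.INTER_CUBIC)
o[:300,400:]=cv2.resize(w['pixels'],(400,300),interpolation=cv2.INTER_AREA)
o[300:,400:]=cv2.resize(s['pixels'],(400,300),interpolation=cv2.INTER_AREA)
cv2.imwrite('pics/f.png',o[:,:,::-1]); print(arm.current_clock(),arm.current_force())
E
```

```text
[-0.21062943  0.49755454 -0.53662022]
False
19.825 [0.75655659 0.72368381 0.12382086]
```

View pics/f.png

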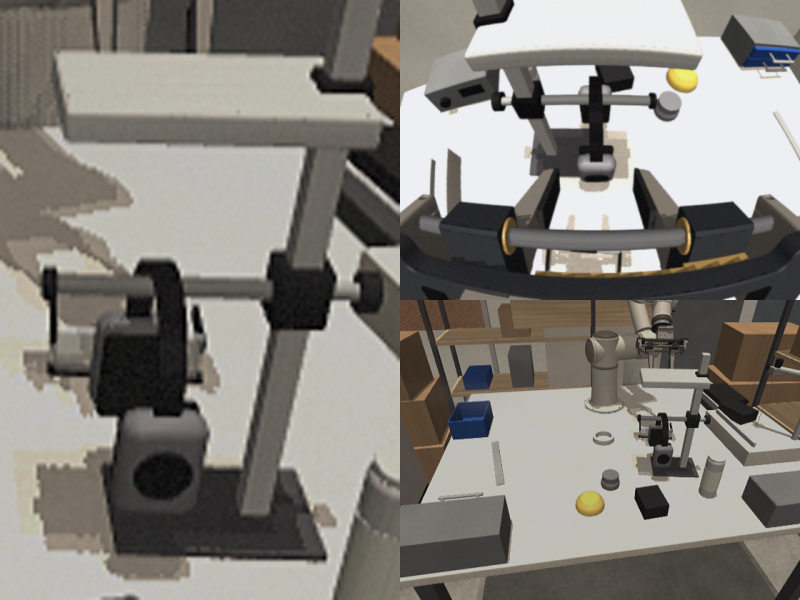

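The muffs hang level on the bar, one cup on each side, with the gripper clear and the other things where they were.

```bash
python3 -c "
from workcell import arm
print(arm.close_job())"
```

```text
the job is handed in; nothing more can be done
None
```

The ear defenders are hanging by their headband mid-bar, one cup on each side, with the robot clear and nothing else seen to have moved; the job was handed in at about 20 s on the robot's clock, and no verdict came back.

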